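Sound the plinth sockets and set the level posts

TASK

The sockets of the blue plinth were drilled to different depths: starting at the yellow-banded end and going along the row, lower the red-handled depth rod into each one to measure it, then put the rod back in its stand. Open the cabinet drawer and stand every post you find in it in the socket whose depth makes its top stand 45 mm above the plinth, so that all tops are level (a socket may be left empty if its post is missing). Finish with the drawer pushed fully shut, and do not disturb the bowl, the glue bottle or the jar.

Things in the scene. Friction and masses are not known exactly. Their poses are not given: they have to be found in the camera images.
- socket1 (a point): centre of the mouth of blind socket 1, next to the yellow-banded end, in the top face of the fixed blue plinth (320 x 100 mm, 60 mm high, tesserae on its flanks). x axis along the row towards the banded end, z up. Sockets are 41 mm wide, 75 mm apart; one each is 16, 26, 36 and 46 mm deep, in an order that differs each time
- socket2 (a point): centre of the mouth of blind socket 2, second from the banded end, in the top face of the fixed blue plinth (320 x 100 mm, 60 mm high, tesserae on its flanks). x axis along the row towards the banded end, z up. Sockets are 41 mm wide, 75 mm apart; one each is 16, 26, 36 and 46 mm deep, in an order that differs each time
- socket3 (a point): centre of the mouth of blind socket 3, third from the banded end, in the top face of the fixed blue plinth (320 x 100 mm, 60 mm high, tesserae on its flanks). x axis along the row towards the banded end, z up. Sockets are 41 mm wide, 75 mm apart; one each is 16, 26, 36 and 46 mm deep, in an order that differs each time
- socket4 (a point): centre of the mouth of blind socket 4, at the plain end, in the top face of the fixed blue plinth (320 x 100 mm, 60 mm high, tesserae on its flanks). x axis along the row towards the banded end, z up. Sockets are 41 mm wide, 75 mm apart; one each is 16, 26, 36 and 46 mm deep, in an order that differs each time
- rod_grip (a point): depth rod: centre of its upright red handle (26 mm diameter, 40 mm tall), 95 mm above the rod's tip; a steel shank of 10 mm diameter and 75 mm length with black rings every 15 mm hangs below the handle; 120 g; z along the rod, up. It starts upright in its stand
- rod_tip (a point): lower tip of the depth rod's shank, on its axis
- stand_top (a point): loose stand for the rod (900 g; may get shifted): a light-wood block 60 x 60 mm on a dark steel base 90 x 90 x 16 mm, 93 mm high in all, with an 18 mm wide hole going 77 mm down from its top: centre of the hole's mouth in the top face. With the rod home the handle's lower end rests on this face (handle centre 20 mm above it)
- drawer (a joint): how far the drawer is pulled out, m: 0 shut, 0.16 fully open; slides with about 1.5 N of friction and stays where it is left
- drawer_handle (a point): middle of the drawer's steel bar handle: round bar of 10 mm diameter, 110 mm long, level along this point's y axis, 44 mm in front of the wooden drawer front, 85 mm above the table; the drawer pulls out along this point's -x axis. The green cabinet is fixed, 200 mm deep, 260 mm wide, 118 mm high; its front edge is 58 mm behind the bar when the drawer is shut
- drawer_floor (a point): centre of the drawer's inner floor (moves with the drawer), 14 mm above the table; inside 164 mm long (x, -x is towards the front and handle), 224 mm wide (y); sides and back rise to 61 mm, the front to 112 mm above the table
- post_yellow_center (a point): centre (half-way up) of the yellow wooden post, a plain cylinder of 36 mm diameter, 61 mm tall, about 50 g, z along it; stands upright on the floor of the drawer at the start; absent in some runs
- post_orange_center (a point): centre (half-way up) of the orange wooden post, a plain cylinder of 36 mm diameter, 71 mm tall, about 58 g, z along it; stands upright on the floor of the drawer at the start; absent in some runs
- post_green_center (a point): centre (half-way up) of the green wooden post, a plain cylinder of 36 mm diameter, 81 mm tall, about 66 g, z along it; stands upright on the floor of the drawer at the start; absent in some runs
- post_white_center (a point): centre (half-way up) of the white wooden post, a plain cylinder of 36 mm diameter, 91 mm tall, about 75 g, z along it; stands upright on the floor of the drawer at the start; absent in some runs
- bowl: bystander: terracotta bowl, 100 mm across, 45 mm high; origin at the centre of its underside; loose
- glue: bystander: white glue bottle with orange cap, 56 mm across, 140 mm high; origin at the centre of its underside; loose
- jar: bystander: amber glass jar with steel lid, 72 mm across, 85 mm high; origin at the centre of its underside; loose
Things that resemble listed ones, but are neither listed nor needed, are in the scene too. What is shaped like the part that bears stand_top but green is not meant. Of the things that look like the part that bears rod_grip, the smaller one is meant.

How it is judged:
By the outcome, as a careful person would: the job done as asked, in the order asked, and still so for the second after the job is handed in, with the robot touching nothing.
Of post_yellow, post_orange, post_green, post_white only 2 to 4 are there at a start; the rules pass over those that are not, and their reading is None.
At some moment in a run one of stand may be knocked a few centimetres aside while the robot is not near it.
It also fails if it takes over 210 s, if anything falls off the work surface, if the arm or the gripper's body presses on something with over 40 N, if the wrist force passes 120 N, or if a joint passes its speed limit or range.

ROBOT

A 6-joint arm with a two-finger parallel gripper is mounted at the origin on the work surface. World frame = base frame: x ahead of the robot, y to its left, z up, the work surface at z = 0. Lengths are in mm, angles in rad, forces in N, time in s.
With the tool pointing down it reaches from about 400 to 925 mm from the base axis. Payload 12.5 kg.
Tool frame: the origin (TCP) lies midway between the tips of the shut fingers; the grasp point (between the pads) lies 19 mm behind it (env.grip_depth is the distance from the TCP to the grasp point, in mm); z points along the fingers, y is the line along which they close (so a half turn about z gives the same grasp; the last joint's range is limited). The gripper opens to 95 mm and grips with 3 to 60 N. Pads are 20 mm wide; open, the fingers measure 119 mm over their backs; the gripper's body (75 mm by 180 mm) begins 59 mm behind the grasp point.
Start: joints at [-1.382, 0.491, 1.559, -0, 1.092, -0.106], TCP at [181.616, -598.049, 214.661] pointing down, gripper open.
Joint ranges: [-3.1, 3.1], [-0.84, 2.19], [0.05, 2.79], [-1.13, 4.28], [0.06, 2.93], [-2.69, 2.69]. Speed limits (rad/s): [2.22, 2.22, 2.79, 3.14, 3.14, 3.14].

INTERFACE

Orientations are given as [roll, pitch, yaw] about the fixed x, y, z axes, in that order (R = Rz(yaw) Ry(pitch) Rx(roll)).
In Python, from cell import monitor, viewer, order, env gives the robot as it stands.
- The arm moves only by the tool move_arm, never from a script. Its argument "moves" is one flat list of numbers, 4 for each row, row after row: the shift along the tool's x, y, z normalised to -1 to 1, where 1 is 0.15 m, then the turn about the tool's z normalised to -1 to 1, where 1 is pi/2 rad. A call has 1 to 10 rows; each row shifts and turns the commanded pose from where the row before left it, along the tool's axes as they then stand; what a row does not reach is not made up. A row lasts 1/8 s, in which the tool goes at most 62.5 mm and 10.7 degrees, less where a joint would pass 70% of its speed; a pose out of reach is approached as far as the arm can. A call with a number of a shift or a turn outside -1 to 1 is refused whole. A call with a gripper value outside its range is refused whole. "claw" is the finger opening in mm, from 0 to 95.1, set as the call begins (left out, the last holds). The fingers move at their own pace and stop on an object; the grip force is fixed at half the most. Time passes only in rows, so rows that do not move let the fingers close. It gives the time, the measured TCP pose, the force, the opening and the grip force at its end, in the units of the state.
- monitor.state(): the state, without advancing time (a new reading comes with each control period).
- viewer.read_camera(name): name is "side" or "top"; returns the picture (420x560x3 uint8, red, green, blue); there is no depth.
- viewer.camera_info(name): a dict with "K" (3x3 intrinsics, pixels), "camera_from_world" (4x4, takes a point from world to camera coordinates). Camera axes: x right, y down, z forward; pixel columns grow to the right and rows downward; lengths in mm; the calibration is good to about 2 mm. A picture is of the moment at which its call begins. camera_info takes no time and is no camera call.
- order.job_done(): hands the job in; it is judged then, once.
The state is a dict: "t": time; "joints": joint angles; "qvel": joint speeds; "tau": joint torques, N m; "eef_pos": TCP position; "tcp_rot": TCP orientation; "ft_force": force on the tool from outside, world axes, zero at the start; "moment": the same for the moment, N m; "opening": opening from 0.0 (shut) to 1.0 (fully open); "grip_force": force on a finger pad.
Only numpy, scipy, OpenCV 4.12 (cv2) and the standard library are available. Lean on these libraries where they do the work, as an engineer would, in place of code of your own. Each camera call takes 0.05 s, during which the arm holds its last target. There are 200 camera calls.

## Working session

There is one attempt and no reset: what is moved stays moved. The work goes in short steps, Python scripts to look and compute and a tool call to move; the robot and the scene stay as the last step left them, time stands still between calls to the robot, and variables do not carry over. Pictures are saved under pics/ and viewed, at most 14 in all, crops included, and the job is handed in when it is done.

Besides the shell and the picture viewer there is one more tool, called after "Request:" as name(argument=value, ...), one argument or row to a line, values as JSON. move_arm: Moves the arm, as the interface text tells. Scaled input: -1 to 1 covers 0.15 m each way for a shift and pi/2 rad each way for a turn. Its arguments: {"type":"object","properties":{"moves":{"type":"array"},"claw":{"type":"number"}},"required":["moves"]}

```bash
ls; mkdir -p pics; cat > h.py <<'E'
import numpy as np, cv2
from cell import monitor, viewer, order, env
def cam(n):
    i=viewer.camera_info(n); return np.array(i["K"]),np.array(i["camera_from_world"])
def snap(n,f):
    im=viewer.read_camera(n); cv2.imwrite('pics/'+f,im[:,:,::-1]); return im
def ray(n,u,v):
    K,T=cam(n); R=T[:3,:3]; o=-R.T@T[:3,3]; d=R.T@np.linalg.inv(K)@np.array([u,v,1.]); return o,d/np.linalg.norm(d)
def onz(n,u,v,z):
    o,d=ray(n,u,v); return o+d*(z-o[2])/d[2]
def proj(n,p):
    K,T=cam(n); c=K@(T[:3,:3]@np.array(p,float)+T[:3,3]); return c[:2]/c[2]
def tri(a,b):
    (o1,d1),(o2,d2)=ray('top',*a),ray('side',*b)
    s=np.linalg.lstsq(np.c_[d1,-d2],o2-o1,rcond=None)[0]
    p,q=o1+s[0]*d1,o2+s[1]*d2; return (p+q)/2,np.linalg.norm(p-q)
def st():
    s=monitor.state(); print({k:np.round(s[k],3).tolist() for k in("t","eef_pos","tcp_rot","ft_force","opening","grip_force")})
E
python3 - <<'E'
from h import *
for n in('top','side'):
    im=snap(n,n+'0.png'); K,T=cam(n); print(n,K[0,0],(-T[:3,:3].T@T[:3,3]).round(), T[:3,:3].round(2).tolist())
st()
E
```

```text
pics
top 411.70122653907794 [532.  57. 966.] [[-0.01, -1.0, 0.0], [-1.0, 0.01, -0.1], [0.1, -0.0, -1.0]]
side 403.2244576219448 [138. 718. 542.] [[-0.83, -0.55, -0.03], [-0.24, 0.41, -0.88], [0.5, -0.73, -0.47]]
{'t': 0.1, 'eef_pos': [181.592, -597.829, 214.128], 'tcp_rot': [-3.141, -0.0, 0.295], 'ft_force': [-0.487, -1.131, 0.495], 'opening': 1.0, 'grip_force': 0.0}
```

View pics/top0.png

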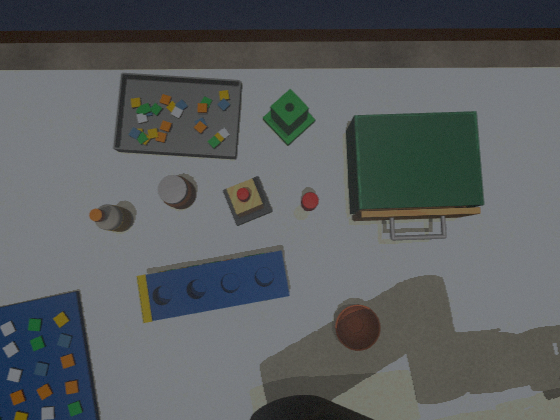

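View pics/side0.png

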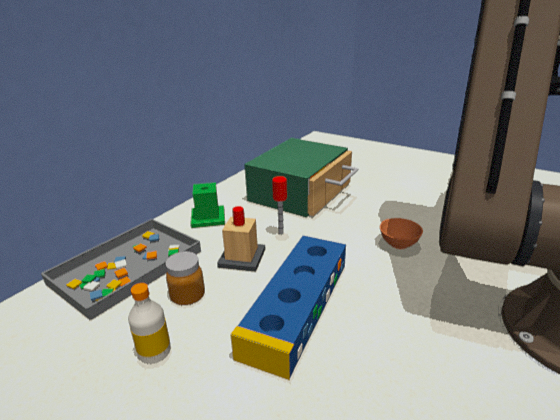

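The top view shows the plinth at (215,285) with its yellow band at the left and the drawer handle at (418,235). There are two red-handled rods: one in the wood stand at (244,195), and a free-standing larger one at (310,201). The green stand at (289,112) is the decoy. The smaller rod in the wood stand fits the description, and I'll confirm it with a crop.

```bash
python3 - <<'E'
from h import *
t=cv2.imread('pics/top0.png'); s=cv2.imread('pics/side0.png')
a=cv2.resize(t[160:330,120:330],None,fx=2.6,fy=2.6,interpolation=2)[:442]; b=cv2.resize(s[160:280,200:320],None,fx=2,fy=2,interpolation=2)
c=np.zeros((442,790,3),np.uint8); c[:a.shape[0],:a.shape[1]]=a; c[:240,550:790]=b; cv2.imwrite('pics/crop0.png',c)
hsv=cv2.cvtColor(t,cv2.COLOR_BGR2HSV)
def blobs(m,mn=40):
    n,l,S,C=cv2.connectedComponentsWithStats(m); 
    return [(i,S[i].tolist(),C[i].round(1).tolist(),l) for i in range(1,n) if S[i,4]>mn]
red=cv2.inRange(hsv,(0,180,90),(6,255,255))|cv2.inRange(hsv,(174,150,90),(180,255,255))
for b_ in blobs(red): print('red',b_[1],b_[2])
m=cv2.inRange(hsv,(100,120,60),(125,255,255))|cv2.inRange(hsv,(20,150,80),(32,255,255))
m[:, :110]=0; m[:240]=0; m[330:]=0; m[:,330:]=0
m=cv2.morphologyEx(m,cv2.MORPH_CLOSE,np.ones((9,9)))
i=max(blobs(m),key=lambda x:x[1][4]); c=cv2.findContours((i[3]==i[0]).astype(np.uint8),0,1)[0][0]
print('plinth',cv2.boxPoints(cv2.minAreaRect(c)).round(1).tolist())
print('approx',cv2.approxPolyDP(c,6,True)[:,0].tolist())
g=cv2.inRange(hsv,(12,60,120),(25,180,255)); g[:170]=0;g[230:]=0;g[:,:210]=0;g[:,280:]=0
for b_ in blobs(g,100): print('wood',b_[1],b_[2]); 
for u,v in[(244,195)]: print(onz('top',u,v,133))
for p in[(161,295),(197,288),(230,282),(265,276)]: print('sock',onz('top',*p,60).round(1))
for p in[(271,323),(289,295),(304,271),(317,251)]: print('sock side',onz('side',*p,60).round(1))
for p in[(390,237),(446,237)]: print('handle',onz('top',*p,85).round(1))
print('cab top corners',[onz('top',*p,118).round(1).tolist() for p in[(358,211),(482,206),(477,112),(354,115)]])
E
```

```text
plinth [[135.60000610351562, 276.1000061035156], [280.3999938964844, 250.39999389648438], [288.6000061035156, 296.29998779296875], [143.6999969482422, 322.1000061035156]]
approx [[280, 251], [137, 276], [144, 321], [288, 295]]
wood [234, 197, 16, 17, 134] [240.3, 205.6]
[644.3533986  131.81351781 133.        ]
sock [436.9 317.9  60. ]
sock [451.3 240.1  60. ]
sock [463.7 168.5  60. ]
sock [476.   92.4  60. ]
sock side [434.6 321.2  60. ]
sock side [446.6 247.3  60. ]
sock side [459.4 172.9  60. ]
sock side [471.  100.1  60. ]
handle [ 558.1 -176.1   85. ]
handle [ 557.2 -296.    85. ]
cab top corners [[611.3, -102.9, 118.0], [619.9, -360.4, 118.0], [820.4, -360.6, 118.0], [815.6, -99.5, 118.0]]
```

View pics/crop0.png

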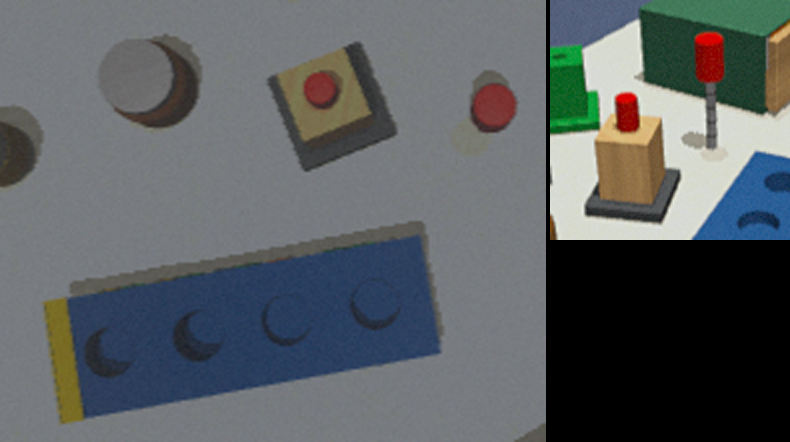

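```bash
python3 - <<'E'
from h import *
t=cv2.imread('pics/top0.png'); s=cv2.imread('pics/side0.png')
ht,hs=[cv2.cvtColor(x,cv2.COLOR_BGR2HSV) for x in(t,s)]
def bl(h,lo,hi,mn=40):
    m=cv2.inRange(h,lo,hi); n,l,S,C=cv2.connectedComponentsWithStats(m); return [(S[i].tolist(),C[i].round(1).tolist()) for i in range(1,n) if S[i,4]>mn]
print('pix',ht[193,244],ht[201,310],ht[300,240],hs[215,238],hs[188,280],hs[300,310])
print('top red',bl(ht,(0,100,60),(8,255,255)),bl(ht,(172,100,60),(180,255,255)))
print('side red',bl(hs,(0,200,60),(5,255,255)),bl(hs,(172,150,60),(180,255,255)))
# sockets sampling line: blue top-face value
P=[onz('top',*p,60) for p in[(163,294.6),(196.2,288.8),(230.4,283),(264.6,276.5)]]
print(np.round(P,1).tolist())
print('corners',[onz('top',*p,60).round(1).tolist() for p in[(137.3,276.2),(281.5,251.2),(289.2,295.4),(144.2,322.3)]])
c=cv2.resize(s[225:375,228:358],None,fx=4,fy=4,interpolation=2); cv2.imwrite('pics/crop1.png',c)
E
```

```text
pix [  1 157 122] [  1 146 124] [108 146  94] [  0 255 146] [  0 255 142] [104 195 148]
top red [([237, 188, 12, 13, 119], [242.3, 193.6]), ([302, 192, 16, 17, 204], [309.7, 200.2]), ([336, 305, 33, 20, 156], [349.8, 311.2]), ([342, 314, 25, 27, 264], [354.3, 326.1])] []
side red [([273, 176, 14, 25, 308], [279.5, 188.0]), ([233, 207, 11, 19, 163], [238.3, 215.6])] []
[[437.8, 313.6, 60.0], [449.6, 241.8, 60.0], [461.5, 167.6, 60.0], [474.9, 93.3, 60.0]]
corners [[477.6, 370.3, 60.0], [529.5, 56.1, 60.0], [434.0, 40.0, 60.0], [379.3, 352.8, 60.0]]
```

View pics/crop1.png

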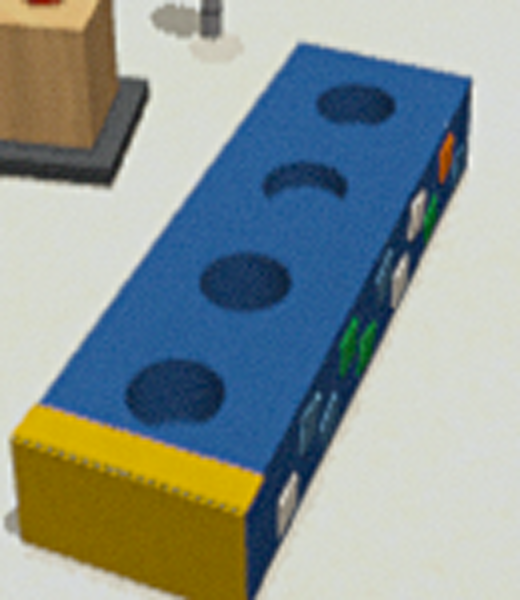

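The crop confirms it: the wood stand holds the smaller, thinner-handled rod, at top (242,194) and side (238,215). The larger rod stands free. All four socket mouths are clear in the side view.

```bash
cat >> h.py <<'E'
def to(x,y,z,yaw=None,ref=None):
    """print the shift needed in tool axes, in move units"""
    s=monitor.state(); p=np.array(s["eef_pos"]); w=s["tcp_rot"][2]
    d=np.array([x,y,z])-p; c,q=np.cos(w),np.sin(w)
    v=np.array([c*d[0]+q*d[1], q*d[0]-c*d[1], -d[2]])/150
    turn=0 if yaw is None else -(yaw-w)/(np.pi/2)
    print('from',p.round(1),'yaw',round(w,3),'-> units',v.round(4).tolist(),'turn',round(turn,4),'rows',np.ceil(max(np.linalg.norm(d)/62.5,abs(turn)*90/10.7)))
E
python3 - <<'E'
from h import *
print('side z113',onz('side',238.3,215.8,113).round(1),'top133',onz('top',243.3,193.3,133).round(1), onz('top',242.8,194.1,115).round(1))
print('tri',tri((242.5,193.8),(238.3,215.8)))
to(644,134,200,0.295)
to(644,134,200,1.57)
E
```

```text
side z113 [644.7 139.5 113. ] top133 [647.9 133.2 133. ] [648.7 135.9 115. ]
tri (array([648.99816964, 136.30498424, 110.32957747]), np.float64(2.356037918927806))
from [ 181.6 -597.8  214.1] yaw 0.295 -> units [4.3674, -3.7726, 0.0942] turn -0.0001 rows 14.0
from [ 181.6 -597.8  214.1] yaw 0.295 -> units [4.3674, -3.7726, 0.0942] turn -0.8118 rows 14.0
```

Request:
move_arm(
  moves=[0, 0, 0, -0.116, 0, 0, 0, -0.116, 0, 0, 0, -0.116, 0, 0, 0, -0.116, 0, 0, 0, -0.116, 0, 0, 0, -0.116, 0, 0, 0, -0.1158, 0.3264, 0.2064, 0, 0, 0.3264, 0.2064, 0, 0, 0.3264, 0.2064, 0, 0],
  claw=60,
)

```text
t: 1.35
eef_pos: [275.2, -449.6, 214.4]
tcp_rot: [-3.141, -0.0, 1.569]
ft_force: [0.9, -0.2, 0.3]
opening: 0.632
grip_force: 0.0
```

Request:
move_arm(
  moves=[0.3264, 0.2064, 0, 0, 0.3264, 0.2064, 0, 0, 0.3264, 0.2064, 0, 0, 0.3264, 0.2064, 0, 0, 0.3264, 0.2064, 0, 0, 0.3264, 0.2064, 0, 0, 0.3264, 0.2064, 0, 0, 0.3264, 0.2064, 0, 0, 0.3264, 0.2064, 0, 0, 0.3264, 0.2064, 0, 0],
)

```text
t: 2.6
eef_pos: [585.3, 40.0, 214.4]
tcp_rot: [-3.141, 0.0, 1.57]
ft_force: [0.4, -1.0, 0.3]
opening: 0.631
grip_force: 0.0
```

Request:
move_arm(
  moves=[0.3264, 0.2064, 0, 0, 0.3264, 0.2064, 0, 0, 0, 0, 0, 0],
)

```text
t: 2.98
eef_pos: [647.4, 139.1, 213.4]
tcp_rot: [-3.141, -0.0, 1.574]
ft_force: [-0.2, -1.2, -0.2]
opening: 0.636
grip_force: 0.0
```

```bash
python3 - <<'E'
from h import *
a=snap('top','top1.png'); b=snap('side','side1.png')
st(); to(646.5,136.5,101,1.5708)
p=monitor.state()["eef_pos"]; print(proj('top',p),proj('side',p))
c=np.zeros((420,800,3),np.uint8); c[:400,:400]=cv2.resize(a[120:280,160:320],(400,400)); c[:400,400:]=cv2.resize(b[100:260,160:320],(400,400)); cv2.imwrite('pics/c2.png',c[:,:,::-1])
E
```

```text
{'t': 3.075, 'eef_pos': [646.172, 136.183, 213.805], 'tcp_rot': [-3.14, 0.0, 1.571], 'ft_force': [-0.017, -0.406, -0.653], 'opening': 0.632, 'grip_force': 0.0}
from [646.2 136.2 213.8] yaw 1.571 -> units [0.0021, 0.0022, 0.752] turn 0.0001 rows 2.0
[237.69434269 188.21301173] [235.07012055 172.37216788]
```

View pics/c2.png

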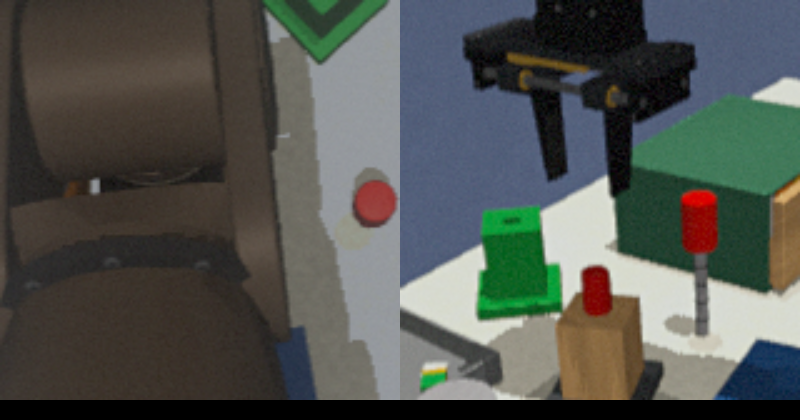

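Side view: fingertip midpoint is at about (235,174) against a predicted (235,172), and the rod handle sits straight below. I'm descending and closing.

Request:
move_arm(
  moves=[0, 0, 0.25, 0, 0, 0, 0.25, 0, 0, 0, 0.15, 0, 0, 0, 0.07, 0, 0, 0, 0.03, 0, 0, 0, 0, 0],
)

```text
t: 3.82
eef_pos: [646.8, 135.6, 102.8]
tcp_rot: [3.141, 0.0, 1.57]
ft_force: [-0.4, -0.5, 0.3]
opening: 0.632
grip_force: 0.0
```

Request:
move_arm(
  moves=[0, 0, 0, 0, 0, 0, 0, 0, 0, 0, 0, 0, 0, 0, 0, 0, 0, 0, 0, 0],
  claw=0,
)

```text
t: 4.45
eef_pos: [646.7, 136.0, 102.2]
tcp_rot: [3.141, -0.0, 1.57]
ft_force: [-0.2, -0.1, 1.4]
opening: 0.271
grip_force: 30.0
```

Request:
move_arm(
  moves=[0, 0, -0.1, 0, 0, 0, -0.2, 0, 0, 0, -0.25, 0, 0, 0, -0.13, 0, 0.2, -0.2332, 0, 0, 0.2, -0.2332, 0, 0, 0.2, -0.2332, 0, 0, 0.2, -0.2332, 0, 0, 0.2, -0.2332, 0, 0, 0.2, -0.2332, 0, 0],
)

```text
t: 5.7
eef_pos: [435.7, 317.0, 205.1]
tcp_rot: [3.141, -0.0, 1.57]
ft_force: [0.0, 0.5, -1.2]
opening: 0.266
grip_force: 30.0
```

Request:
move_arm(
  moves=[0, 0, 0, 0, 0, 0, 0.1, 0, 0, 0, 0.1, 0, 0, 0, 0, 0],
)

```text
t: 6.2
eef_pos: [436.9, 315.2, 172.3]
tcp_rot: [-3.139, 0.002, 1.569]
ft_force: [-0.6, -1.2, -1.5]
opening: 0.268
grip_force: 30.0
```

```bash
python3 - <<'E'
from h import *
b=snap('side','side2.png'); st(); to(436.8,317.5,144-2-16,1.5708)
p=np.array(monitor.state()["eef_pos"]); print(proj('side',p-[0,0,84]))
cv2.imwrite('pics/c3.png',cv2.resize(b[170:370,180:380],(600,600))[:,:,::-1])
E
```

```text
{'t': 6.25, 'eef_pos': [437.156, 315.479, 173.126], 'tcp_rot': [-3.14, 0.001, 1.569], 'ft_force': [-0.251, 0.137, -0.433], 'opening': 0.269, 'grip_force': 30.0}
from [437.2 315.5 173.1] yaw 1.569 -> units [0.0135, -0.0024, 0.3142] turn -0.0012 rows 1.0
[271.05869658 306.88301829]
```

View pics/c3.png

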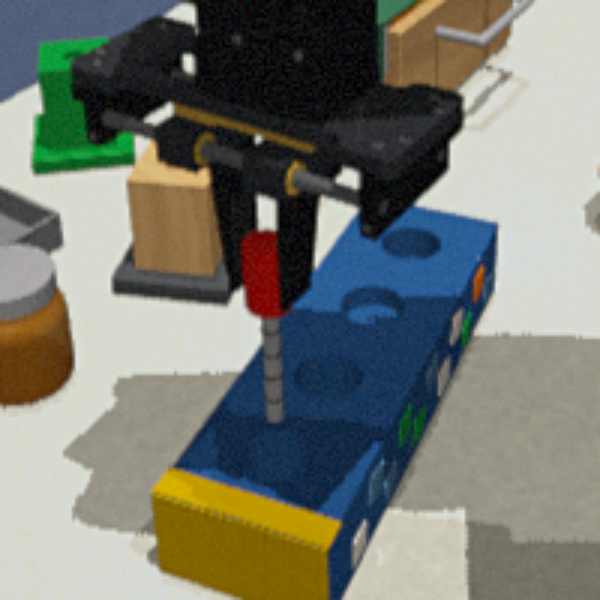

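```bash
python3 - <<'E'
from h import *
P=np.array([onz('side',u-.6,v-3,60) for u,v in[(271.75,322.75),(289.25,295.5),(304.25,271.75),(317,251.25)]])
print(P.round(1).tolist(),P.mean(0))
E
```

```text
[[438.6, 314.9, 60.0], [450.8, 241.9, 60.0], [463.6, 167.0, 60.0], [477.0, 91.8, 60.0]] [457.50318938 203.91978449  60.        ]
```

Request:
move_arm(
  moves=[0, 0, 0.13, 0, 0, 0, 0.1, 0, 0, 0, 0.05, 0, 0, 0, 0.02, 0, 0, 0, 0.014, 0, 0, 0, 0, 0, 0, 0, 0, 0],
)

```text
t: 7.12
eef_pos: [437.0, 316.2, 127.3]
tcp_rot: [3.141, -0.0, 1.57]
ft_force: [-0.3, 0.2, -0.0]
opening: 0.272
grip_force: 30.0
```

Request:
move_arm(
  moves=[0, 0, 0.03, 0, 0, 0, 0.03, 0, 0, 0, 0.016, 0, 0, 0, 0, 0, 0, 0, 0, 0],
)

```text
t: 7.75
eef_pos: [436.9, 316.2, 115.6]
tcp_rot: [3.142, 0.0, 1.57]
ft_force: [0.6, -0.1, -0.7]
opening: 0.269
grip_force: 30.0
```

Request:
move_arm(
  moves=[0, 0, 0.025, 0, 0, 0, 0.025, 0, 0, 0, 0.012, 0, 0, 0, 0, 0, 0, 0, 0, 0],
)

```text
t: 8.38
eef_pos: [437.4, 316.5, 107.9]
tcp_rot: [3.139, -0.001, 1.57]
ft_force: [-2.9, -1.2, 20.1]
opening: 0.268
grip_force: 30.0
```

Request:
move_arm(
  moves=[0, 0, -0.1, 0, 0, 0, -0.18, 0, 0, 0, -0.1, 0, -0.25, 0.045, 0, 0, -0.252, 0.045, 0, 0, 0, 0, 0.13, 0, 0, 0, 0.09, 0, 0, 0, 0.03, 0, 0, 0, 0, 0, 0, 0, 0, 0],
)

```text
t: 9.62
eef_pos: [450.4, 241.2, 126.1]
tcp_rot: [3.141, -0.0, 1.57]
ft_force: [0.7, -0.5, -2.0]
opening: 0.269
grip_force: 30.0
```

Request:
move_arm(
  moves=[0, 0, 0.03, 0, 0, 0, 0.025, 0, 0, 0, 0.012, 0, 0, 0, 0, 0, 0, 0, 0, 0],
)

```text
t: 10.25
eef_pos: [450.4, 240.8, 115.8]
tcp_rot: [3.142, 0.0, 1.57]
ft_force: [-0.8, -0.1, -0.2]
opening: 0.266
grip_force: 30.0
```

Request:
move_arm(
  moves=[0, 0, 0.025, 0, 0, 0, 0.025, 0, 0, 0, 0.012, 0, 0, 0, 0, 0, 0, 0, 0, 0],
)

```text
t: 10.88
eef_pos: [450.4, 240.8, 106.5]
tcp_rot: [3.142, 0.0, 1.57]
ft_force: [0.9, 0.0, -0.3]
opening: 0.27
grip_force: 30.0
```

Request:
move_arm(
  moves=[0, 0, 0.025, 0, 0, 0, 0.025, 0, 0, 0, 0.012, 0, 0, 0, 0, 0, 0, 0, 0, 0],
)

```text
t: 11.5
eef_pos: [450.5, 241.0, 98.0]
tcp_rot: [3.141, -0.0, 1.57]
ft_force: [-2.0, -0.3, 12.0]
opening: 0.273
grip_force: 30.0
```

Socket 2 is 46 mm deep. On to socket 3.

Request:
move_arm(
  moves=[0, 0, -0.1, 0, 0, 0, -0.2, 0, 0, 0, -0.15, 0, -0.246, 0.042, 0, 0, -0.246, 0.042, 0, 0, 0, 0, 0.13, 0, 0, 0, 0.09, 0, 0, 0, 0.037, 0, 0, 0, 0, 0, 0, 0, 0, 0],
)

```text
t: 12.75
eef_pos: [463.4, 167.6, 127.3]
tcp_rot: [3.14, -0.0, 1.571]
ft_force: [-1.1, -0.1, 12.2]
opening: 0.267
grip_force: 30.0
```

Request:
move_arm(
  moves=[0, 0, -0.08, 0, 0, 0, -0.1, 0, 0, 0, -0.08, 0, -0.247, 0.042, 0, 0, -0.247, 0.042, 0, 0, 0, 0, 0.13, 0, 0, 0, 0.09, 0, 0, 0, 0.032, 0, 0, 0, 0, 0, 0, 0, 0, 0],
)

```text
t: 14.0
eef_pos: [475.6, 93.2, 127.7]
tcp_rot: [3.141, 0.0, 1.571]
ft_force: [0.1, -0.6, -1.6]
opening: 0.27
grip_force: 29.9
```

Request:
move_arm(
  moves=[0, 0, 0.03, 0, 0, 0, 0.025, 0, 0, 0, 0.012, 0, 0, 0, 0, 0, 0, 0, 0, 0],
)

```text
t: 14.62
eef_pos: [475.4, 92.9, 117.4]
tcp_rot: [3.141, 0.0, 1.57]
ft_force: [-2.3, 0.0, 4.4]
opening: 0.266
grip_force: 29.9
```

```bash
python3 - <<'E'
from h import *
b=snap('side','side4.png'); t=snap('top','top4.png'); st()
hs=cv2.cvtColor(b,cv2.COLOR_RGB2HSV)
# wood stand in side
m=cv2.inRange(hs,(10,60,90),(24,200,255)); n,l,S,C=cv2.connectedComponentsWithStats(m)
print([(S[i].tolist(),C[i].round(1).tolist()) for i in range(1,n) if S[i,4]>150])
c=np.zeros((420,800,3),np.uint8); c[:400,:400]=cv2.resize(t[150:290,190:330],(400,400)); c[:400,400:]=cv2.resize(b[180:300,190:310],(400,400)); cv2.imwrite('pics/c4.png',c[:,:,::-1])
E
```

```text
{'t': 14.725, 'eef_pos': [475.399, 92.897, 117.443], 'tcp_rot': [3.141, 0.0, 1.57], 'ft_force': [-1.831, -0.049, 6.219], 'opening': 0.268, 'grip_force': 29.943}
[([222, 217, 36, 45, 1372], [239.7, 238.9]), ([380, 218, 43, 32, 793], [400.2, 230.4])]
```

View pics/c4.png

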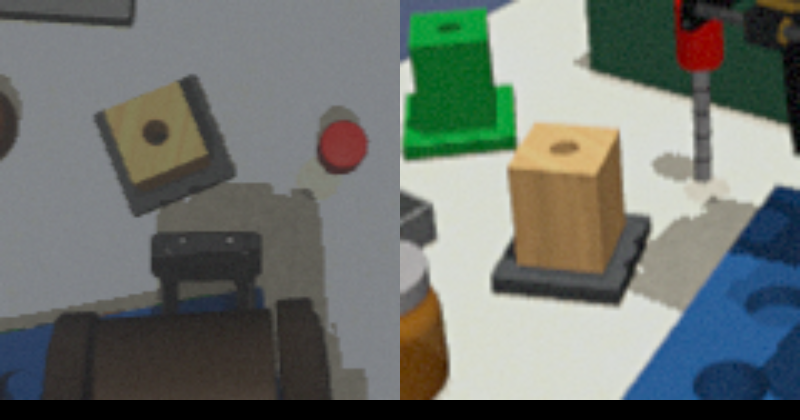

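The crops show the empty wood-stand hole at top (244.3,195.9) and side (239.5,224.7). The stand looks unmoved, which I'll check numerically.

```bash
python3 - <<'E'
from h import *
print(proj('top',(646.6,136,93)),proj('side',(646.6,136,93)))
print(onz('top',244.25,195.85,93),onz('side',239.5-.3,224.7-2.5,93))
for f in('side0.png','side4.png'):
    h=cv2.cvtColor(cv2.imread('pics/'+f),cv2.COLOR_BGR2HSV); m=cv2.inRange(h,(10,60,90),(24,200,255)); n,l,S,C=cv2.connectedComponentsWithStats(m)
    print([(S[i].tolist(),C[i].round(1).tolist()) for i in range(1,n) if S[i,4]>150])
to(646.6,136,205)
E
```

```text
[243.72558732 196.46055399] [239.29274039 222.80883508]
[647.90769137 134.88147173  93.        ] [648.4433432  134.02654282  93.        ]
[([451, 0, 109, 226, 12778], [507.4, 111.1]), ([308, 150, 44, 66, 1437], [327.5, 182.8]), ([541, 184, 19, 47, 735], [551.0, 206.8]), ([222, 216, 36, 46, 1281], [239.7, 240.1]), ([380, 218, 43, 32, 687], [400.0, 230.7]), ([166, 266, 38, 21, 153], [190.4, 276.9]), ([528, 336, 32, 31, 423], [545.9, 351.2])]
[([222, 217, 36, 45, 1372], [239.7, 238.9]), ([380, 218, 43, 32, 793], [400.2, 230.4])]
from [475.4  92.9 117.4] yaw 1.57 -> units [0.2883, 1.1411, -0.5837] turn 0 rows 4.0
```

Request:
move_arm(
  moves=[0, 0, -0.1, 0, 0, 0, -0.2, 0, 0, 0, -0.2, 0, 0, 0, -0.084, 0, 0.072, 0.2853, 0, 0, 0.072, 0.2853, 0, 0, 0.072, 0.2853, 0, 0, 0.072, 0.2853, 0, 0, 0, 0, 0, 0, 0, 0, 0, 0],
)

```text
t: 15.98
eef_pos: [645.8, 135.8, 203.7]
tcp_rot: [-3.14, 0.0, 1.57]
ft_force: [-0.5, -0.1, -0.8]
opening: 0.269
grip_force: 29.9
```

```bash
python3 - <<'E'
from h import *
b=snap('side','side5.png'); to(646.6,136,103)
h=cv2.cvtColor(b,cv2.COLOR_RGB2HSV); m=cv2.inRange(h,(10,60,90),(24,200,255)); n,l,S,C=cv2.connectedComponentsWithStats(m)
print([(S[i].tolist(),C[i].round(1).tolist()) for i in range(1,n) if S[i,4]>150])
E
```

```text
from [645.7 135.8 204.2] yaw 1.57 -> units [0.0014, 0.0062, 0.6745] turn 0 rows 2.0
[([308, 151, 44, 65, 1431], [327.5, 182.9]), ([222, 217, 36, 45, 1360], [239.4, 238.9]), ([380, 218, 43, 32, 770], [400.6, 230.1]), ([166, 266, 38, 25, 191], [187.0, 278.6])]
```

Stand is still in place. First part of the descent, then the rest.

Request:
move_arm(
  moves=[0, 0.006, 0.1, 0, 0, 0, 0.1, 0, 0, 0, 0.1, 0, 0, 0, 0, 0],
)

```text
t: 16.52
eef_pos: [646.8, 135.9, 158.1]
tcp_rot: [-3.139, 0.0, 1.57]
ft_force: [-0.3, 0.0, -1.2]
opening: 0.27
grip_force: 29.9
```

Request:
move_arm(
  moves=[0, 0, 0.1, 0, 0, 0, 0.1, 0, 0, 0, 0.1, 0, 0, 0, 0.05, 0, 0, 0, 0.02, 0, 0, 0, 0, 0, 0, 0, 0, 0],
)

```text
t: 17.4
eef_pos: [647.8, 136.0, 104.8]
tcp_rot: [3.141, 0.0, 1.57]
ft_force: [-0.6, -0.6, -0.7]
opening: 0.268
grip_force: 29.9
```

Request:
move_arm(
  moves=[0, 0, 0.01, 0, 0, 0, 0.008, 0, 0, 0, 0, 0, 0, 0, 0, 0],
)

```text
t: 17.9
eef_pos: [647.6, 136.0, 101.7]
tcp_rot: [3.141, 0.0, 1.57]
ft_force: [-0.1, -0.1, -1.0]
opening: 0.271
grip_force: 29.9
```

Request:
move_arm(
  moves=[0, 0, 0, 0, 0, 0, 0, 0, 0, 0, 0, 0, 0, 0, 0, 0, 0, 0, -0.1, 0, 0, 0, -0.25, 0, 0, 0, -0.25, 0, 0, 0, -0.1, 0],
  claw=50,
)

```text
t: 18.9
eef_pos: [648.1, 136.0, 209.7]
tcp_rot: [3.138, -0.0, 1.57]
ft_force: [0.0, 0.0, -0.5]
opening: 0.528
grip_force: 0.0
```

```bash
python3 - <<'E'
from h import *
b=snap('side','side6.png'); h=cv2.cvtColor(b,cv2.COLOR_RGB2HSV); m=cv2.inRange(h,(0,200,60),(5,255,255)); n,l,S,C=cv2.connectedComponentsWithStats(m)
print([(S[i].tolist(),C[i].round(1).tolist()) for i in range(1,n) if S[i,4]>50])
to(558,-236,190)
E
```

```text
[([272, 176, 15, 25, 307], [279.3, 187.8]), ([233, 207, 12, 19, 147], [238.1, 216.2])]
from [648.3 136.1 210.4] yaw 1.57 -> units [-2.4811, -0.6002, 0.1358] turn 0 rows 7.0
```

Request:
move_arm(
  moves=[-0.3544, -0.0862, 0, 0, -0.3544, -0.0862, 0, 0, -0.3544, -0.0862, 0, 0, -0.3544, -0.0862, 0, 0, -0.3544, -0.0862, 0, 0, -0.3544, -0.0862, 0, 0, -0.3544, -0.0862, 0, -0.013, 0, 0, 0.25, 0, 0, 0, 0.1, 0, 0, 0, 0, 0],
  claw=40,
)

```text
t: 20.2
eef_pos: [556.4, -235.3, 153.0]
tcp_rot: [-3.139, -0.001, 1.591]
ft_force: [-0.3, -0.1, -0.1]
opening: 0.419
grip_force: 0.0
```

```bash
python3 - <<'E'
from h import *
b=snap('side','side7.png'); t=snap('top','top7.png'); to(557.5,-235,66,1.59)
print(proj('side',(557.5,-235,85)),proj('top',(557.5,-235,85)))
c=np.zeros((420,800,3),np.uint8); c[:400,:400]=cv2.resize(t[150:290,340:480],(400,400)); c[:400,400:]=cv2.resize(b[100:220,260:380],(400,400)); cv2.imwrite('pics/c7.png',c[:,:,::-1])
E
```

```text
from [ 557.3 -235.6  154.8] yaw 1.591 -> units [0.0037, 0.0016, 0.592] turn 0.0009 rows 2.0
[348.56110713 175.3859108 ] [417.50881777 237.08389556]
```

View pics/c7.png

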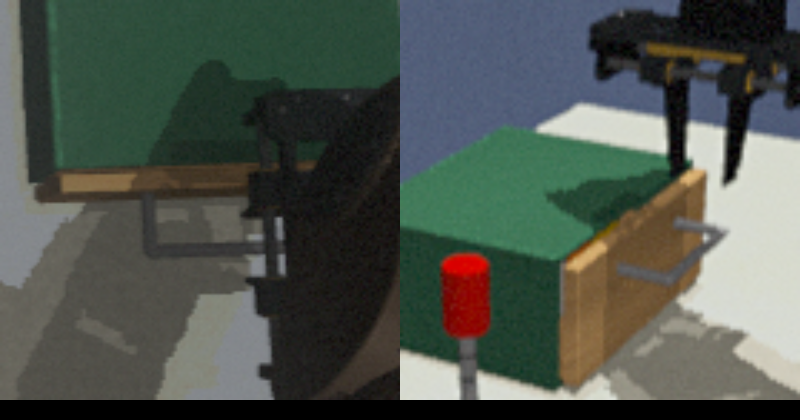

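The handle bar's middle is at side (348.5,177), which matches the estimate. I'm descending onto it and gripping.

Request:
move_arm(
  moves=[0, 0, 0.2, 0, 0, 0, 0.2, 0, 0, 0, 0.13, 0, 0, 0, 0.062, 0, 0, 0, 0, 0],
)

```text
t: 20.92
eef_pos: [557.0, -235.9, 65.8]
tcp_rot: [3.141, 0.0, 1.591]
ft_force: [-1.2, 0.1, -0.3]
opening: 0.424
grip_force: 0.0
```

Request:
move_arm(
  moves=[0, 0, 0, 0, 0, 0, 0, 0, 0, 0, 0, 0, 0, 0, 0, 0],
  claw=0,
)

```text
t: 21.42
eef_pos: [556.9, -236.2, 65.7]
tcp_rot: [3.141, 0.0, 1.59]
ft_force: [-0.2, 0.9, 1.8]
opening: 0.096
grip_force: 30.0
```

Request:
move_arm(
  moves=[0, -0.05, 0, 0, 0, -0.12, 0, 0, 0, -0.18, 0, 0, 0, -0.18, 0, 0, 0, -0.18, 0, 0, 0, -0.16, 0, 0, 0, -0.11, 0, 0, 0, -0.05, 0, 0, 0, -0.02, 0, 0, 0, 0, 0, 0],
)

```text
t: 22.68
eef_pos: [401.5, -240.6, 65.8]
tcp_rot: [3.136, 0.004, 1.59]
ft_force: [15.4, -0.1, -7.8]
opening: 0.094
grip_force: 30.0
```

Request:
move_arm(
  moves=[0, 0, 0, 0, 0, 0, 0, 0, 0, 0, 0, 0, 0, 0, -0.2, 0, 0, 0, -0.4, 0, 0, 0, -0.3, 0, 0.4, 0, -0.1, 0, 0.4, 0, 0, 0, 0.4, 0, 0, 0, 0.4, 0, 0, 0],
  claw=40,
)

```text
t: 23.92
eef_pos: [393.9, 2.5, 215.5]
tcp_rot: [3.141, 0.0, 1.59]
ft_force: [0.5, 0.7, -0.3]
opening: 0.423
grip_force: 0.0
```

```bash
python3 - <<'E'
from h import *
t=snap('top','top8.png'); b=snap('side','side8.png'); st()
c=np.zeros((440,800,3),np.uint8); c[:400,:400]=cv2.resize(t[190:330,350:490],(400,400)); c[:400,400:]=cv2.resize(b[130:250,290:410],(400,400)); cv2.imwrite('pics/c8.png',c[:,:,::-1])
E
```

```text
{'t': 24.025, 'eef_pos': [393.308, 5.125, 215.423], 'tcp_rot': [-3.141, -0.001, 1.596], 'ft_force': [-0.621, -0.621, 0.295], 'opening': 0.42, 'grip_force': 0.0}
```

View pics/c8.png

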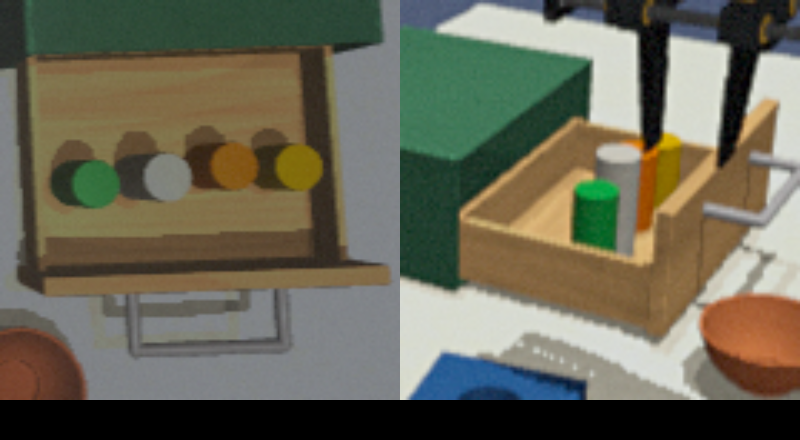

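All four posts are in the drawer: green (383,254), white (409,252), orange (432,248) and yellow (455,249) in the top view. I'll refine these with masks.

```bash
python3 - <<'E'
from h import *
t=cv2.imread('pics/top8.png'); h=cv2.cvtColor(t,cv2.COLOR_BGR2HSV)
for n,(u,v),z in(('green',(383,254),95),('white',(409,252),105),('orange',(432,248),85),('yellow',(455,249),75)):
    q=t[v-3:v+4,u-3:u+4].reshape(-1,3).mean(0); d=np.abs(t.astype(float)-q).max(2); m=(cv2.GaussianBlur(d,(3,3),0)<20).astype(np.uint8)
    k,l,S,C=cv2.connectedComponentsWithStats(m); i=l[v,u]; 
    x,y,w,hh,a=S[i]; print(n,q.round(),S[i].tolist(),C[i].round(1), 'bbox c',onz('top',x+w/2-.5,y+hh/2-.5,z).round(1),'cen',onz('top',*C[i],z).round(1),'mine',onz('top',*{'green':(383.25,254.4),'white':(408.8,252),'orange':(431.9,248.1),'yellow':(455,248.8)}[n],z).round(1))
print('front top edge', onz('top',350+210/2.857,190+270/2.857,112),'back',onz('top',480,190+52/2.857,61))
E
```

```text
green [ 62. 113.  52.] [376, 247, 15, 15, 186] [383.1 254. ] bbox c [ 522.2 -157.6   95. ] cen [ 522.1 -157.8   95. ] mine [ 521.3 -158.1   95. ]
white [123. 132. 129.] [401, 244, 15, 16, 193] [408.3 251.7] bbox c [ 527.1 -207.4  105. ] cen [ 526.6 -208.   105. ] mine [ 526. -209.  105.]
orange [ 21.  86. 131.] [424, 240, 16, 16, 191] [431.6 247.7] bbox c [ 535.1 -264.    85. ] cen [ 534.7 -264.3   85. ] mine [ 533.8 -264.8   85. ]
yellow [ 11. 108. 130.] [447, 241, 15, 15, 180] [454.1 248. ] bbox c [ 533.7 -316.2   75. ] cen [ 533.7 -316.5   75. ] mine [ 532.  -318.3   75. ]
front top edge [ 459.56492359 -234.61229235  112.        ] back [ 620.98712066 -383.77770604   61.        ]
```

```bash
python3 - <<'E'
from h import *
to(521,-157,150,1.57); to(521,-157,62,1.57)
E
```

```text
from [393.3   5.1 215.4] yaw 1.596 -> units [-1.1021, 0.8235, 0.4362] turn 0.0167 rows 4.0
from [393.3   5.1 215.4] yaw 1.596 -> units [-1.1021, 0.8235, 1.0228] turn 0.0167 rows 5.0
```

Request:
move_arm(
  moves=[-0.2755, 0.2059, 0.1, 0, -0.2755, 0.2059, 0.1, 0, -0.2755, 0.2059, 0.1, 0, -0.2755, 0.2059, 0.1, 0, 0, 0, 0.036, 0, 0, 0, 0, 0.0127, 0, 0, 0, 0],
  claw=62,
)

```text
t: 24.9
eef_pos: [520.8, -161.5, 150.5]
tcp_rot: [3.141, 0.0, 1.57]
ft_force: [1.1, -0.6, 1.1]
opening: 0.654
grip_force: 0.0
```

```bash
python3 - <<'E'
from h import *
to(521,-157,62,1.57)
E
```

```text
from [ 520.8 -161.5  150.5] yaw 1.57 -> units [0.0302, 0.0015, 0.5899] turn 0.0003 rows 2.0
```

Request:
move_arm(
  moves=[0.0302, 0.0015, 0.1, 0, 0, 0, 0.2, 0, 0, 0, 0.2, 0, 0, 0, 0.09, 0, 0, 0, 0, 0, 0, 0, 0, 0],
)

```text
t: 25.65
eef_pos: [521.9, -157.6, 62.3]
tcp_rot: [3.14, 0.001, 1.571]
ft_force: [0.1, -0.6, 0.8]
opening: 0.65
grip_force: 0.0
```

Request:
move_arm(
  moves=[0, 0, 0, 0, 0, 0, 0, 0, 0, 0, 0, 0, 0, 0, 0, 0],
  claw=0,
)

```text
t: 26.15
eef_pos: [521.6, -157.6, 61.7]
tcp_rot: [3.141, 0.0, 1.57]
ft_force: [0.1, -0.1, 3.0]
opening: 0.374
grip_force: 30.0
```

Request:
move_arm(
  moves=[0, 0, -0.1, 0, 0, 0, -0.25, 0, 0, 0, -0.35, 0, 0, 0, -0.3, 0, 0, 0, 0, 0],
)

```text
t: 26.78
eef_pos: [522.5, -157.9, 215.5]
tcp_rot: [3.135, 0.003, 1.571]
ft_force: [-0.5, 0.5, -1.4]
opening: 0.374
grip_force: 30.0
```

```bash
python3 - <<'E'
from h import *
to(437.9,314.9,190,1.57)
E
```

```text
from [ 522.5 -157.9  215.5] yaw 1.571 -> units [3.1519, -0.565, 0.1698] turn 0.0003 rows 8.0
```

Request:
move_arm(
  moves=[0.35, -0.0628, 0, 0, 0.35, -0.0628, 0, 0, 0.35, -0.0628, 0, 0, 0.35, -0.0628, 0, 0, 0.35, -0.0628, 0, 0, 0.35, -0.0628, 0, 0, 0.35, -0.0628, 0, 0, 0.35, -0.0628, 0, 0, 0.35, -0.0628, 0, 0, 0, 0, 0, -0.108],
)

```text
t: 28.02
eef_pos: [435.4, 317.7, 210.5]
tcp_rot: [-3.14, 0.0, 1.746]
ft_force: [-0.1, -0.9, -1.1]
opening: 0.376
grip_force: 30.0
```

Request:
move_arm(
  moves=[0, 0, 0.2, 0, 0, 0, 0.2, 0, 0, 0, 0.15, 0, 0, 0, 0.05, 0, 0, 0, 0, 0, 0, 0, 0, 0],
)

```text
t: 28.78
eef_pos: [437.2, 315.2, 122.2]
tcp_rot: [3.141, -0.0, 1.74]
ft_force: [0.1, 0.4, -0.8]
opening: 0.373
grip_force: 30.0
```

```bash
python3 - <<'E'
from h import *
b=snap('side','side9.png'); t=snap('top','top9.png'); to(437.9,314.9,118,1.74)
p=np.array(monitor.state()["eef_pos"]); print('pred post bottom c',proj('side',p-[0,0,48]),'pred mouth',proj('side',(437.9,314.9,60)))
cv2.imwrite('pics/c9.png',cv2.resize(b[230:370,190:370],(770,599),interpolation=2)[:,:,::-1])
E
```

```text
from [437.2 315.1 122.2] yaw 1.74 -> units [-0.0023, 0.0046, 0.0279] turn 0.0 rows 1.0
pred post bottom c [271.51089027 313.69854704] pred mouth [271.53227004 319.90162694]
```

View pics/c9.png

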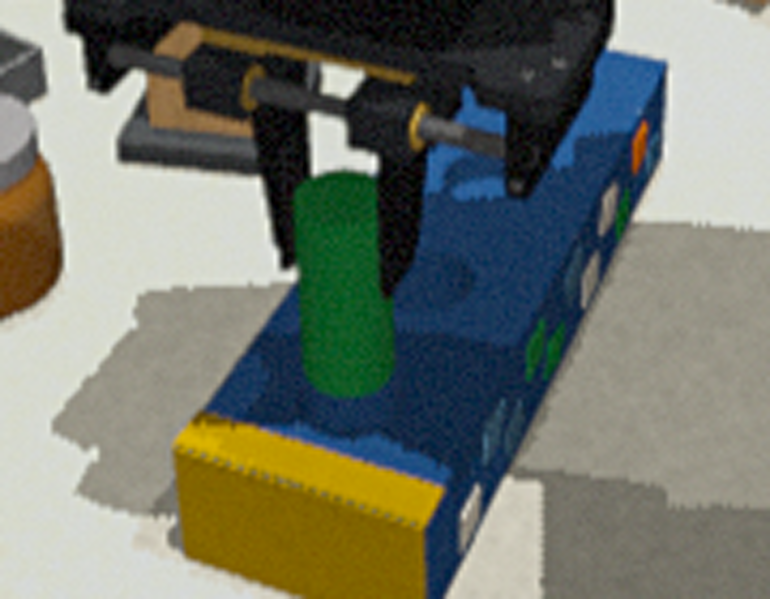

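The green post hangs above socket 1, its bottom centred near (271,315). I'll feel my way in.

Request:
move_arm(
  moves=[-0.002, 0.004, 0.05, 0, 0, 0, 0.04, 0, 0, 0, 0.02, 0, 0, 0, 0.01, 0, 0, 0, 0, 0],
)

```text
t: 29.5
eef_pos: [437.5, 314.8, 103.3]
tcp_rot: [-3.141, 0.0, 1.74]
ft_force: [-0.7, -0.2, -0.5]
opening: 0.373
grip_force: 30.0
```

Request:
move_arm(
  moves=[0, 0, 0.04, 0, 0, 0, 0.04, 0, 0, 0, 0.02, 0, 0, 0, 0, 0],
)

```text
t: 30.0
eef_pos: [437.4, 314.7, 88.1]
tcp_rot: [-3.141, 0.0, 1.74]
ft_force: [-0.1, -0.9, 0.2]
opening: 0.377
grip_force: 30.0
```

Request:
move_arm(
  moves=[0, 0, 0.04, 0, 0, 0, 0.03, 0, 0, 0, 0.025, 0, 0, 0, 0, 0, 0, 0, 0, 0],
)

```text
t: 30.62
eef_pos: [437.5, 314.8, 74.2]
tcp_rot: [-3.141, 0.0, 1.74]
ft_force: [-0.8, 0.8, -1.4]
opening: 0.378
grip_force: 30.0
```

Request:
move_arm(
  moves=[0, 0, 0.013, 0, 0, 0, 0, 0, 0, 0, 0, 0],
)

```text
t: 31.0
eef_pos: [437.5, 314.8, 72.2]
tcp_rot: [3.142, 0.0, 1.74]
ft_force: [-0.2, 0.5, -1.0]
opening: 0.373
grip_force: 30.0
```

Request:
move_arm(
  moves=[0, 0, 0, 0, 0, 0, 0, 0, 0, 0, 0, 0, 0, 0, 0, 0, 0, 0, -0.1, 0, 0, 0, -0.2, 0, 0, 0, -0.35, 0, 0, 0, -0.3, 0.108, 0, 0, 0, 0],
  claw=58,
)

```text
t: 32.12
eef_pos: [438.5, 315.4, 218.9]
tcp_rot: [3.135, -0.003, 1.569]
ft_force: [0.1, -0.4, 0.0]
opening: 0.61
grip_force: 0.0
```

```bash
python3 - <<'E'
from h import *
b=snap('side','side10.png'); to(525.5,-207,215,1.57)
h=cv2.cvtColor(b,cv2.COLOR_RGB2HSV); m=cv2.inRange(h,(50,120,50),(70,255,255)); n,l,S,C=cv2.connectedComponentsWithStats(m)
print([(S[i].tolist(),C[i].round(1).tolist()) for i in range(1,n) if S[i,4]>150])
print('expect top/base', proj('side',(437.5,314.8,105)),proj('side',(437.5,314.8,60)))
E
```

```text
from [437.8 315.  216.8] yaw 1.571 -> units [-3.4802, 0.5831, 0.0118] turn 0.0008 rows 9.0
[([191, 183, 34, 45, 1016], [205.8, 207.5]), ([261, 295, 21, 37, 547], [270.9, 312.7])]
expect top/base [270.76143687 299.01910858] [271.76454891 319.95692174]
```

Green is seated: its top is at about (271,302), where expected for 105 mm. Next is white.

Request:
move_arm(
  moves=[-0.348, 0.0583, 0, 0, -0.348, 0.0583, 0, 0, -0.348, 0.0583, 0, 0, -0.348, 0.0583, 0, 0, -0.348, 0.0583, 0, 0, -0.348, 0.0583, 0, 0, -0.348, 0.0583, 0, 0, -0.348, 0.0583, 0, 0, -0.348, 0.0583, 0, 0, -0.348, 0.0583, 0, 0],
  claw=62,
)

```text
t: 33.42
eef_pos: [524.4, -208.8, 213.8]
tcp_rot: [-3.14, -0.001, 1.572]
ft_force: [0.3, -0.3, -0.6]
opening: 0.651
grip_force: 0.0
```

Request:
move_arm(
  moves=[0, 0, 0.2, 0, 0, 0, 0.2, 0, 0, 0, 0, 0],
)

```text
t: 33.8
eef_pos: [523.5, -206.7, 152.4]
tcp_rot: [-3.137, -0.003, 1.571]
ft_force: [0.4, -0.5, 0.3]
opening: 0.651
grip_force: 0.0
```

```bash
python3 - <<'E'
from h import *
t=snap('top','top11.png'); b=snap('side','side11.png'); to(525.5,-207,72,1.57)
E
```

```text
from [ 524.9 -207.2  155. ] yaw 1.571 -> units [0.0012, 0.0043, 0.5535] turn 0.0008 rows 2.0
```

Request:
move_arm(
  moves=[0.001, 0.004, 0.1, 0, 0, 0, 0.2, 0, 0, 0, 0.17, 0, 0, 0, 0.083, 0, 0, 0, 0, 0],
)

```text
t: 34.52
eef_pos: [525.3, -207.0, 71.4]
tcp_rot: [-3.141, -0.0, 1.571]
ft_force: [-0.7, 0.7, 0.2]
opening: 0.653
grip_force: 0.0
```

Request:
move_arm(
  moves=[0, 0, 0, 0, 0, 0, 0, 0, 0, 0, 0, 0, 0, 0, 0, 0],
  claw=0,
)

```text
t: 35.02
eef_pos: [525.6, -207.2, 72.3]
tcp_rot: [3.141, 0.0, 1.57]
ft_force: [-0.9, 0.3, 3.5]
opening: 0.374
grip_force: 30.0
```

Request:
move_arm(
  moves=[0, 0, -0.1, 0, 0, 0, -0.25, 0, 0, 0, -0.35, 0, 0, 0, -0.3, 0, 0, 0, 0, 0],
)

```text
t: 35.65
eef_pos: [526.4, -207.5, 225.9]
tcp_rot: [3.136, 0.003, 1.571]
ft_force: [0.4, -0.0, -0.6]
opening: 0.376
grip_force: 30.0
```

```bash
python3 - <<'E'
from h import *
to(450.4,240.8,215,1.57)
E
```

```text
from [ 526.4 -207.5  225.9] yaw 1.571 -> units [2.9886, -0.5073, 0.0729] turn 0.0003 rows 8.0
```

Request:
move_arm(
  moves=[0.3319, -0.056, 0, 0, 0.3319, -0.056, 0, 0, 0.3319, -0.056, 0, 0, 0.3319, -0.056, 0, 0, 0.3319, -0.056, 0, 0, 0.3319, -0.056, 0, 0, 0.3319, -0.056, 0, 0, 0.3319, -0.056, 0, 0, 0.3319, -0.056, 0, 0, 0, 0, 0, -0.108],
)

```text
t: 36.9
eef_pos: [448.7, 243.5, 221.0]
tcp_rot: [-3.14, 0.0, 1.746]
ft_force: [0.4, -1.3, -0.6]
opening: 0.374
grip_force: 30.0
```

Request:
move_arm(
  moves=[0, 0, 0.2, 0, 0, 0, 0.2, 0, 0, 0, 0.15, 0, 0, 0, 0.05, 0, 0, 0, 0, 0, 0, 0, 0, 0],
)

```text
t: 37.65
eef_pos: [450.2, 241.1, 132.5]
tcp_rot: [3.141, -0.0, 1.74]
ft_force: [0.4, -0.2, -0.3]
opening: 0.375
grip_force: 30.0
```

```bash
python3 - <<'E'
from h import *
b=snap('side','side12.png'); to(450.4,240.8,114,1.74)
E
```

```text
from [450.3 241.1 132.5] yaw 1.74 -> units [-0.0022, 0.0006, 0.1236] turn 0.0 rows 1.0
```

Request:
move_arm(
  moves=[-0.002, 0, 0.06, 0, 0, 0, 0.04, 0, 0, 0, 0.025, 0, 0, 0, 0, 0, 0, 0, 0, 0],
)

```text
t: 38.33
eef_pos: [450.1, 240.9, 112.8]
tcp_rot: [3.141, -0.0, 1.74]
ft_force: [0.7, 4.7, -2.8]
opening: 0.374
grip_force: 30.0
```

Request:
move_arm(
  moves=[0, 0, 0.03, 0, 0, 0, 0.03, 0, 0, 0, 0.02, 0, 0, 0, 0, 0],
)

```text
t: 38.83
eef_pos: [449.9, 240.8, 100.5]
tcp_rot: [-3.141, -0.0, 1.74]
ft_force: [0.1, 4.6, -2.5]
opening: 0.378
grip_force: 30.0
```

Inside, with a slight rub pushing +y. I'll shift about 1 mm along the row and continue.

Request:
move_arm(
  moves=[0.008, 0, 0.02, 0, 0, 0, 0.04, 0, 0, 0, 0.04, 0, 0, 0, 0, 0],
)

```text
t: 39.33
eef_pos: [449.5, 241.6, 85.3]
tcp_rot: [-3.14, 0.0, 1.74]
ft_force: [1.0, -0.2, -0.2]
opening: 0.373
grip_force: 30.0
```

Request:
move_arm(
  moves=[0, 0, 0.04, 0, 0, 0, 0.03, 0, 0, 0, 0.01, 0, 0, 0, 0, 0, 0, 0, 0, 0],
)

```text
t: 39.95
eef_pos: [449.9, 241.9, 74.1]
tcp_rot: [3.141, 0.0, 1.74]
ft_force: [0.6, 0.4, -1.7]
opening: 0.371
grip_force: 30.0
```

Request:
move_arm(
  moves=[0, 0, 0.012, 0, 0, 0, 0, 0, 0, 0, 0, 0],
)

```text
t: 40.33
eef_pos: [449.8, 241.9, 72.2]
tcp_rot: [3.142, 0.0, 1.74]
ft_force: [-0.0, 0.0, -0.6]
opening: 0.374
grip_force: 30.0
```

Request:
move_arm(
  moves=[0, 0, 0, 0, 0, 0, 0, 0, 0, 0, 0, 0, 0, 0, 0, 0, 0, 0, -0.1, 0, 0, 0, -0.2, 0, 0, 0, -0.35, 0, 0, 0, -0.3, 0.108, 0, 0, 0, 0],
  claw=58,
)

```text
t: 41.45
eef_pos: [450.8, 242.4, 218.8]
tcp_rot: [3.135, -0.002, 1.569]
ft_force: [-0.1, 0.3, -1.1]
opening: 0.609
grip_force: 0.0
```

```bash
python3 - <<'E'
from h import *
b=snap('side','side13.png'); to(533.5,-263,215,1.57)
E
```

```text
from [450.1 242.  216.7] yaw 1.571 -> units [-3.3671, 0.5549, 0.0114] turn 0.0008 rows 9.0
```

Request:
move_arm(
  moves=[-0.3367, 0.0555, 0, 0, -0.3367, 0.0555, 0, 0, -0.3367, 0.0555, 0, 0, -0.3367, 0.0555, 0, 0, -0.3367, 0.0555, 0, 0, -0.3367, 0.0555, 0, 0, -0.3367, 0.0555, 0, 0, -0.3367, 0.0555, 0, 0, -0.3367, 0.0555, 0, 0, -0.3367, 0.0555, 0, 0],
  claw=62,
)

```text
t: 42.75
eef_pos: [532.5, -264.7, 213.7]
tcp_rot: [-3.14, -0.001, 1.572]
ft_force: [0.4, 0.0, 0.8]
opening: 0.651
grip_force: 0.0
```

Request:
move_arm(
  moves=[0, 0, 0.2, 0, 0, 0, 0.2, 0, 0, 0, 0.1, 0, 0, 0, 0, 0],
)

```text
t: 43.25
eef_pos: [532.5, -262.8, 138.8]
tcp_rot: [-3.14, -0.001, 1.571]
ft_force: [0.2, -0.1, 0.3]
opening: 0.651
grip_force: 0.0
```

```bash
python3 - <<'E'
from h import *
to(533.5,-263,52,1.57)
E
```

```text
from [ 532.5 -262.8  138.8] yaw 1.571 -> units [-0.0012, 0.0068, 0.5786] turn 0.0008 rows 2.0
```

Request:
move_arm(
  moves=[-0.008, 0.004, 0.1, 0, 0, 0, 0.2, 0, 0, 0, 0.19, 0, 0, 0, 0.083, 0, 0, 0, 0, 0],
)

```text
t: 43.88
eef_pos: [533.5, -264.3, 53.6]
tcp_rot: [-3.141, -0.0, 1.571]
ft_force: [-0.6, -0.4, 0.2]
opening: 0.65
grip_force: 0.0
```

Request:
move_arm(
  moves=[0, 0, 0, 0, 0, 0, 0, 0, 0, 0, 0, 0, 0, 0, 0, 0],
  claw=0,
)

```text
t: 44.38
eef_pos: [533.6, -264.5, 54.3]
tcp_rot: [3.141, 0.0, 1.57]
ft_force: [-0.2, 0.2, 3.9]
opening: 0.376
grip_force: 30.0
```

Request:
move_arm(
  moves=[0, 0, -0.1, 0, 0, 0, -0.25, 0, 0, 0, -0.35, 0, 0, 0, -0.35, 0, 0, 0, 0, 0, 0, 0, 0, 0],
)

```text
t: 45.12
eef_pos: [533.1, -264.1, 211.3]
tcp_rot: [-3.141, -0.0, 1.57]
ft_force: [0.0, -0.7, -0.2]
opening: 0.376
grip_force: 29.9
```

```bash
python3 - <<'E'
from h import *
to(475.5,93.5,209,1.57)
E
```

```text
from [ 533.1 -264.1  211.3] yaw 1.57 -> units [2.384, -0.3846, 0.0152] turn 0.0003 rows 6.0
```

Request:
move_arm(
  moves=[0.298, -0.048, 0, 0, 0.298, -0.048, 0, 0, 0.298, -0.048, 0, 0, 0.298, -0.048, 0, 0, 0.298, -0.048, 0, 0, 0.298, -0.048, 0, 0, 0.298, -0.048, 0, 0, 0.298, -0.048, 0, 0, 0, 0, 0, -0.108, 0, 0, 0, 0],
)

```text
t: 46.38
eef_pos: [475.4, 93.6, 210.2]
tcp_rot: [-3.139, -0.0, 1.74]
ft_force: [0.5, 0.2, -0.0]
opening: 0.374
grip_force: 29.9
```

Request:
move_arm(
  moves=[0, 0, 0.2, 0, 0, 0, 0.2, 0, 0, 0, 0.17, 0, 0, 0, 0.08, 0, 0, 0, 0, 0, 0, 0, 0, 0],
)

```text
t: 47.12
eef_pos: [476.4, 93.1, 114.4]
tcp_rot: [3.141, 0.0, 1.739]
ft_force: [-0.5, 1.0, -0.5]
opening: 0.371
grip_force: 29.9
```

```bash
python3 - <<'E'
from h import *
b=snap('side','side14.png'); to(475.3,93.5,96,1.74)
E
```

```text
from [476.4  93.2 114.6] yaw 1.739 -> units [0.0033, -0.0069, 0.1237] turn -0.0004 rows 1.0
```

Request:
move_arm(
  moves=[0.003, -0.006, 0.06, 0, 0, 0, 0.04, 0, 0, 0, 0.025, 0, 0, 0, 0, 0, 0, 0, 0, 0],
)

```text
t: 47.8
eef_pos: [475.1, 93.5, 95.1]
tcp_rot: [3.142, 0.0, 1.74]
ft_force: [-0.3, 0.8, -1.3]
opening: 0.373
grip_force: 29.9
```

Request:
move_arm(
  moves=[0, 0, 0.03, 0, 0, 0, 0.03, 0, 0, 0, 0.02, 0, 0, 0, 0, 0],
)

```text
t: 48.3
eef_pos: [474.9, 93.5, 82.8]
tcp_rot: [-3.141, 0.0, 1.74]
ft_force: [0.1, -0.3, -1.4]
opening: 0.374
grip_force: 29.9
```

Clean. I'll lower to the floor at about TCP 74, then release.

Request:
move_arm(
  moves=[0, 0, 0.03, 0, 0, 0, 0.02, 0, 0, 0, 0.01, 0, 0, 0, 0, 0, 0, 0, 0, 0],
)

```text
t: 48.92
eef_pos: [475.1, 93.5, 74.2]
tcp_rot: [3.141, 0.0, 1.74]
ft_force: [0.1, 0.5, 3.6]
opening: 0.372
grip_force: 30.0
```

Request:
move_arm(
  moves=[0, 0, 0, 0, 0, 0, 0, 0, 0, 0, 0, 0, 0, 0, 0, 0, 0, 0, -0.1, 0, 0, 0, -0.2, 0, 0, 0, -0.35, 0, 0, 0, -0.3, 0.108, 0, 0, 0, 0],
  claw=58,
)

```text
t: 50.05
eef_pos: [476.1, 93.7, 219.4]
tcp_rot: [3.136, -0.0, 1.569]
ft_force: [0.7, 0.7, 0.0]
opening: 0.614
grip_force: 0.0
```

```bash
python3 - <<'E'
from h import *
b=snap('side','side15.png'); to(532.5,-316.5,215,1.57)
E
```

```text
from [475.3  93.6 217.4] yaw 1.572 -> units [-2.7341, 0.3794, 0.0162] turn 0.001 rows 7.0
```

Request:
move_arm(
  moves=[-0.3417, 0.0475, 0, 0, -0.3417, 0.0475, 0, 0, -0.3417, 0.0475, 0, 0, -0.3417, 0.0475, 0, 0, -0.3417, 0.0475, 0, 0, -0.3417, 0.0475, 0, 0, -0.3417, 0.0475, 0, 0, -0.3417, 0.0475, 0, 0, 0, 0, 0.1, 0, 0, 0, 0.2, 0],
  claw=62,
)

```text
t: 51.35
eef_pos: [531.5, -316.4, 169.6]
tcp_rot: [-3.141, -0.001, 1.571]
ft_force: [-0.6, 0.5, -0.5]
opening: 0.648
grip_force: 0.0
```

Request:
move_arm(
  moves=[0, 0, 0.2, 0, 0, 0, 0, 0, 0, 0, 0, 0],
)

```text
t: 51.72
eef_pos: [532.0, -316.1, 141.8]
tcp_rot: [-3.141, -0.0, 1.571]
ft_force: [0.0, -1.1, -0.3]
opening: 0.651
grip_force: 0.0
```

```bash
python3 - <<'E'
from h import *
to(532.5,-317,44,1.57)
E
```

```text
from [ 532.  -316.1  141.8] yaw 1.571 -> units [-0.0058, 0.003, 0.6519] turn 0.0009 rows 2.0
```

Request:
move_arm(
  moves=[-0.006, 0.003, 0.15, 0, 0, 0, 0.2, 0, 0, 0, 0.2, 0, 0, 0, 0.09, 0, 0, 0, 0.01, 0, 0, 0, 0, 0],
)

```text
t: 52.48
eef_pos: [532.9, -317.7, 45.2]
tcp_rot: [3.14, 0.001, 1.571]
ft_force: [0.3, -0.1, 0.9]
opening: 0.654
grip_force: 0.0
```

Request:
move_arm(
  moves=[0, 0, 0, 0, 0, 0, 0, 0, 0, 0, 0, 0, 0, 0, 0, 0],
  claw=0,
)

```text
t: 52.98
eef_pos: [532.5, -317.5, 44.3]
tcp_rot: [3.141, 0.0, 1.57]
ft_force: [0.0, 0.7, 2.3]
opening: 0.375
grip_force: 30.0
```

Request:
move_arm(
  moves=[0, 0, -0.1, 0, 0, 0, -0.25, 0, 0, 0, -0.35, 0, 0, 0, -0.38, 0, 0, 0, 0, 0, 0, 0, 0, 0],
)

```text
t: 53.72
eef_pos: [532.0, -317.1, 206.2]
tcp_rot: [-3.141, 0.0, 1.57]
ft_force: [-0.5, 1.4, -0.2]
opening: 0.373
grip_force: 30.0
```

```bash
python3 - <<'E'
from h import *
to(462.7,167.4,205,1.57)
E
```

```text
from [ 532.  -317.1  206.2] yaw 1.57 -> units [3.2302, -0.463, 0.0078] turn 0.0003 rows 8.0
```

Request:
move_arm(
  moves=[0.3589, -0.0514, 0, 0, 0.3589, -0.0514, 0, 0, 0.3589, -0.0514, 0, 0, 0.3589, -0.0514, 0, 0, 0.3589, -0.0514, 0, 0, 0.3589, -0.0514, 0, 0, 0.3589, -0.0514, 0, 0, 0.3589, -0.0514, 0, 0, 0.3589, -0.0514, 0, 0, 0, 0, 0, -0.108],
)

```text
t: 54.98
eef_pos: [461.6, 170.0, 204.7]
tcp_rot: [-3.139, -0.0, 1.746]
ft_force: [0.4, -0.1, -1.5]
opening: 0.375
grip_force: 30.0
```

Request:
move_arm(
  moves=[0, 0, 0, 0, 0, 0, 0.2, 0, 0, 0, 0.2, 0, 0, 0, 0.17, 0, 0, 0, 0.09, 0, 0, 0, 0, 0, 0, 0, 0, 0],
)

```text
t: 55.85
eef_pos: [463.5, 167.0, 107.7]
tcp_rot: [3.141, 0.0, 1.739]
ft_force: [0.1, 0.5, -0.2]
opening: 0.375
grip_force: 30.0
```

```bash
python3 - <<'E'
from h import *
b=snap('side','side16.png'); to(462.7,167.4,86,1.74)
E
```

```text
from [463.6 167.1 107.8] yaw 1.739 -> units [0.003, -0.0052, 0.1454] turn -0.0005 rows 1.0
```

Request:
move_arm(
  moves=[0.003, -0.005, 0.06, 0, 0, 0, 0.04, 0, 0, 0, 0.03, 0, 0, 0, 0.01, 0, 0, 0, 0, 0],
)

```text
t: 56.52
eef_pos: [462.3, 167.4, 85.9]
tcp_rot: [-3.141, 0.0, 1.74]
ft_force: [-0.6, 0.9, 0.0]
opening: 0.376
grip_force: 30.0
```

Request:
move_arm(
  moves=[0, 0, 0.03, 0, 0, 0, 0.03, 0, 0, 0, 0.012, 0, 0, 0, 0, 0, 0, 0, 0, 0],
)

```text
t: 57.15
eef_pos: [462.4, 167.4, 75.3]
tcp_rot: [3.141, 0.0, 1.74]
ft_force: [0.3, 0.4, -1.0]
opening: 0.373
grip_force: 30.0
```

Request:
move_arm(
  moves=[0, 0, 0.01, 0, 0, 0, 0, 0, 0, 0, 0, 0],
)

```text
t: 57.52
eef_pos: [462.5, 167.5, 74.3]
tcp_rot: [3.141, 0.0, 1.74]
ft_force: [-1.0, -0.3, 8.1]
opening: 0.375
grip_force: 30.0
```

Request:
move_arm(
  moves=[0, 0, 0, 0, 0, 0, 0, 0, 0, 0, 0, 0, 0, 0, 0, 0, 0, 0, -0.1, 0, 0, 0, -0.2, 0, 0, 0, -0.35, 0, 0, 0, -0.3, 0.096, 0, 0, 0, 0],
  claw=58,
)

```text
t: 58.65
eef_pos: [463.4, 167.7, 220.2]
tcp_rot: [3.135, -0.001, 1.588]
ft_force: [1.1, -0.1, -0.1]
opening: 0.608
grip_force: 0.0
```

```bash
python3 - <<'E'
from h import *
b=snap('side','side17.png'); to(398.5,-239,215,1.59)
cv2.imwrite('pics/c17.png',b[130:380,120:440][:,:,::-1].repeat(2,0).repeat(2,1))
E
```

```text
from [462.6 167.5 218.1] yaw 1.59 -> units [-2.7014, -0.4791, 0.0209] turn 0.0 rows 7.0
```

View pics/c17.png

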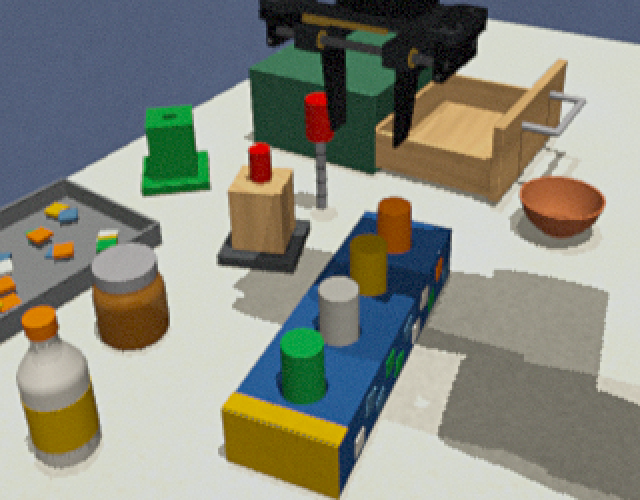

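All four posts stand level, the rod is home and the drawer is empty. Next I'll grip the bar again and push it shut.

Request:
move_arm(
  moves=[-0.3377, -0.058, 0, 0, -0.3377, -0.058, 0, 0, -0.3377, -0.058, 0, 0, -0.3377, -0.058, 0, 0, -0.3377, -0.058, 0, 0, -0.3377, -0.058, 0, 0, -0.3377, -0.058, 0, 0, -0.3377, -0.058, 0, 0, 0, 0, 0.2, 0, 0, 0, 0.2, 0],
  claw=40,
)

```text
t: 59.95
eef_pos: [399.5, -239.4, 154.8]
tcp_rot: [-3.141, -0.001, 1.589]
ft_force: [0.2, -0.0, -0.3]
opening: 0.421
grip_force: 0.0
```

Request:
move_arm(
  moves=[0, 0, 0, 0, 0, 0, 0, 0],
)

```text
t: 60.2
eef_pos: [400.4, -239.0, 156.8]
tcp_rot: [-3.142, -0.0, 1.59]
ft_force: [0.5, -0.2, -0.8]
opening: 0.423
grip_force: 0.0
```

```bash
python3 - <<'E'
from h import *
to(401,-239,66,1.59)
E
```

```text
from [ 400.4 -239.   156.8] yaw 1.59 -> units [-0.0, 0.0041, 0.6051] turn 0.0 rows 2.0
```

Request:
move_arm(
  moves=[0, 0.004, 0.2, 0, 0, 0, 0.2, 0, 0, 0, 0.14, 0, 0, 0, 0.065, 0, 0, 0, 0, 0],
)

```text
t: 60.82
eef_pos: [401.1, -239.1, 65.9]
tcp_rot: [3.141, 0.0, 1.59]
ft_force: [-0.0, 0.1, -0.5]
opening: 0.423
grip_force: 0.0
```

Request:
move_arm(
  moves=[0, 0, 0, 0, 0, 0, 0, 0, 0, 0, 0, 0, 0, 0, 0, 0],
  claw=0,
)

```text
t: 61.32
eef_pos: [401.4, -239.2, 65.8]
tcp_rot: [3.14, 0.001, 1.589]
ft_force: [3.5, 1.3, 2.1]
opening: 0.099
grip_force: 30.0
```

Request:
move_arm(
  moves=[0, 0.05, 0, 0, 0, 0.12, 0, 0, 0, 0.18, 0, 0, 0, 0.18, 0, 0, 0, 0.18, 0, 0, 0, 0.15, 0, 0, 0, 0.1, 0, 0, 0, 0.05, 0, 0, 0, 0.02, 0, 0, 0, 0, 0, 0],
)

```text
t: 62.58
eef_pos: [556.1, -234.9, 65.8]
tcp_rot: [3.141, -0.001, 1.59]
ft_force: [2.5, 8.5, 5.8]
opening: 0.098
grip_force: 30.0
```

Request:
move_arm(
  moves=[0, 0.01, 0, 0, 0, 0.005, 0, 0, 0, 0, 0, 0],
)

```text
t: 62.95
eef_pos: [557.9, -234.8, 65.8]
tcp_rot: [-3.141, -0.001, 1.59]
ft_force: [-1.1, 8.4, 7.4]
opening: 0.095
grip_force: 30.0
```

Request:
move_arm(
  moves=[0, 0.01, 0, 0, 0, 0.005, 0, 0, 0, 0, 0, 0],
)

```text
t: 63.32
eef_pos: [560.1, -234.8, 65.8]
tcp_rot: [-3.141, -0.001, 1.59]
ft_force: [-0.7, 7.5, 7.4]
opening: 0.094
grip_force: 30.0
```

Request:
move_arm(
  moves=[0, 0.01, 0, 0, 0, 0.005, 0, 0, 0, 0, 0, 0],
)

```text
t: 63.7
eef_pos: [561.3, -234.7, 65.8]
tcp_rot: [-3.139, -0.002, 1.59]
ft_force: [-6.8, 7.2, 10.4]
opening: 0.095
grip_force: 30.0
```

Request:
move_arm(
  moves=[0, 0.007, 0, 0, 0, 0, 0, 0, 0, 0, 0, 0],
)

```text
t: 64.08
eef_pos: [561.3, -234.7, 65.8]
tcp_rot: [-3.137, -0.002, 1.59]
ft_force: [-12.0, 6.1, 14.0]
opening: 0.101
grip_force: 30.0
```

Request:
move_arm(
  moves=[0, 0, 0, 0, 0, 0, 0, 0, 0, 0, 0, 0, 0, 0, 0, 0, 0, 0, -0.1, 0, 0, 0, -0.3, 0, 0, 0, -0.4, 0, 0, 0, -0.3, 0],
  claw=35,
)

```text
t: 65.08
eef_pos: [563.2, -236.1, 234.2]
tcp_rot: [3.139, 0.001, 1.589]
ft_force: [-0.8, -0.2, -0.4]
opening: 0.37
grip_force: 0.0
```

Request:
move_arm(
  moves=[0, -0.3, 0, 0, 0, -0.3, 0, 0, 0, 0, 0, 0, 0, 0, 0, 0],
)

```text
t: 65.58
eef_pos: [473.7, -238.0, 231.5]
tcp_rot: [3.14, 0.001, 1.589]
ft_force: [-0.4, 0.1, 0.5]
opening: 0.368
grip_force: 0.0
```

```bash
python3 - <<'E'
from h import *
b=snap('side','side18.png'); t=snap('top','top18.png'); st()
print('bar at',[onz('top',u,237,85).round(1).tolist() for u in(417,)])
c=np.zeros((580,800,3),np.uint8); c[:560,:560]=cv2.resize(b[120:400,100:380],(560,560)); c[:240,560:]=cv2.resize(t[180:260,360:440],(240,240)); 
o=cv2.imread('pics/top0.png')[:,:,::-1]; c[260:500,560:]=cv2.resize(o[180:260,360:440],(240,240)); cv2.imwrite('pics/c18.png',c[:,:,::-1])
E
```

```text
{'t': 65.675, 'eef_pos': [473.925, -237.793, 230.817], 'tcp_rot': [3.141, 0.0, 1.59], 'ft_force': [-0.016, -0.497, 0.565], 'opening': 0.368, 'grip_force': 0.0}
bar at [[557.7, -233.9, 85.0]]
```

View pics/c18.png

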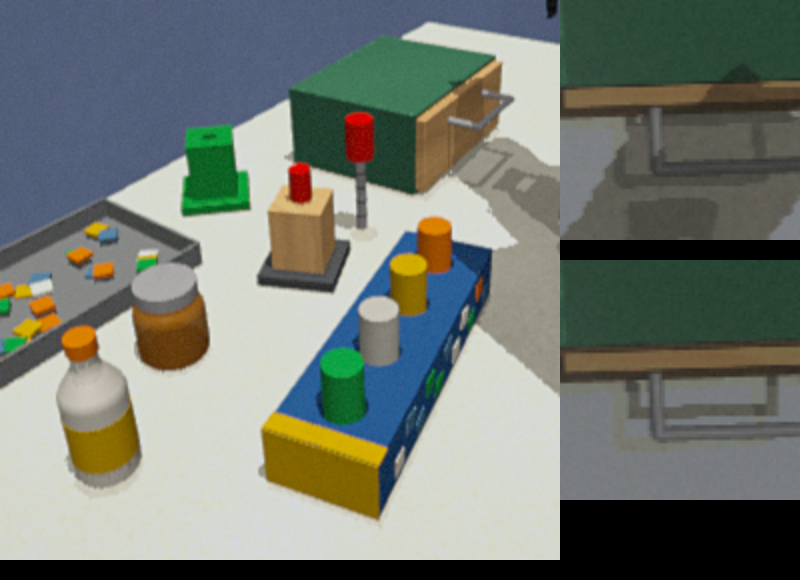

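The final view shows all four posts level, the rod home, the drawer shut (slightly further in than at the start), and the jar, glue bottle and bowl untouched.

```bash
python3 -c "
from cell import order; print(order.job_done())"
```

```text
the job is handed in; nothing more can be done
None
```

Job handed in: sockets 1–4 measured 36, 46, 16 and 26 mm; the green, white, yellow and orange posts stand in them in that order, level in the final side view, with the rod back in its stand and the drawer pushed to its stop.

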